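Weigh and scan an amber bottle at the perfumer's balance

ROBOT

A 6-joint arm with a two-finger parallel gripper is mounted at the origin on the work surface. World frame = base frame: x ahead of the robot, y to its left, z up, the work surface at z = 0. Lengths are in m, angles in degrees, forces in N, time in s.
With the tool pointing down it reaches from about 0.35 to 0.875 m from the base axis. Payload 4.2 kg.
Tool frame: the origin (TCP) lies midway between the tips of the shut fingers; the grasp point (between the pads) lies 19 mm behind it; z points along the fingers, y is the direction in which the jaws open and shut (so a half turn about z gives the same grasp; the last joint's range is limited). The gripper opens to 87 mm and grips with 3 to 60 N. Pads are 19 mm wide; open, the fingers measure 117 mm over their backs; the gripper's body (75 mm by 190 mm) begins 51 mm behind the grasp point.
Start: joints at [-61.387, 22.042, 0.453, 0, -68.411, -14.817], TCP at [0.149, -0.607, 0.223] pointing down, gripper open.
Joint ranges: [-179.83, 179.83], [-69.29, 118.12], [-61.27, 80.66], [-181.25, 117.63], [-171.15, -9.14], [-177.46, 177.46]. Speed limits (degrees/s): [159.86, 159.86, 180, 180, 180, 180].

INTERFACE

Orientations are given as a 3x3 rotation matrix whose columns are the frame's x, y, z axes.
In Python, from station import r gives the robot as it stands.
- The arm moves only by the tool carry_out, never from a script. Its argument "steps" is a list of rows, each a list of 2 entries, a list of its own where there are three numbers: the shift along the tool's x, y, z in cm, then the turn about the tool's z in degrees. In form: [[[x, y, z], twist], ...]. A call has 1 to 20 rows; each row is the pose to reach, as a shift and turn from the pose measured when the call began, along the tool's axes at that moment; what a row does not reach only later rows make up. A row lasts 1/10 s, in which the tool goes at most 50 mm and 8.59 degrees, less where a joint would pass 70% of its speed; a pose out of reach is approached as far as the arm can. A call with a gripper value outside its range is refused whole. "gripper" is the gripper's target within -1 to 1 (fully open at 1, half-way at 0, shut at -1), set as the call begins (left out, the last holds). The fingers move at their own pace and stop on an object; the grip force is fixed at half the most. Time passes only in rows, so rows that repeat a pose let the fingers close. It gives the time, the measured TCP pose, the force and the opening at its end, in the units of the state.
- r.sense(): the state, without advancing time (a new reading comes with each control period).
- r.capture(name): name is "scene" or "side" or "wrist"; returns the picture (384x512x3 uint8, red, green, blue); there is no depth.
- r.calibration(name): a dict with "camera_matrix" (3x3 intrinsics, pixels), "D" ([k1, k2, p1, p2, k3] as OpenCV has them; the pictures are not rectified), "world_from_camera" (4x4, takes a point from camera to world coordinates). Camera axes: x right, y up, looking along -z (the intrinsics and any distortion apply to the point x, -y, -z); pixel columns grow to the right and rows downward; lengths in m; the calibration is good to about 2 mm. A picture is of the moment at which its call begins: read the wrist's pose just before it. calibration takes no time and is no camera call; for the wrist camera it gives the pose at the moment of the call.
- r.finish_job(): hands the job in, once; it reports no verdict.
Trained networks look in the newest picture that a camera, given by its name, has taken for a name from the list of things; names that differ only in an ending like _2 or _b are one class to them, and where a whole thing is asked for, a point or a joint stands for the part that bears it (a point fixed in the world has none). Each returns a list of dicts, best first, with "confidence" (0 to 1); they miss things now and then, are a little off and sometimes report something else, mostly with a low value. They report only what shows in the picture. A call takes as long as a camera call. They do not tell look-alikes from the thing itself.
- r.cut_out(camera, target): "pixels" (384x512 bool, what is visible of it).
- r.place_of(camera, target): "centre" ([x, y, z] in m, in world coordinates, good to about 4 mm: a listed point, or the origin of a listed thing).
The state is a dict: "time_s": time; "joints": joint angles; "joint_velocities": joint speeds; "effort": joint torques, N m; "tcp_pos": TCP position; "ee_rot": TCP orientation; "wrist_force": force on the tool from outside, world axes, zero at the start; "moment": the same for the moment, N m; "gripper_width": opening from 0.0 (shut) to 1.0 (fully open).
Only numpy, scipy, OpenCV 4.12 (cv2) and the standard library are available. Lean on these libraries where they do the work, as an engineer would, in place of code of your own. Each camera call takes 0.05 s, during which the arm holds its last target. There are 200 camera calls.

TASK

Book in the yellow-capped amber bottle: stand it gently in the middle of the balance pan and let go, then take the cordless scanner from its stand and read the bottle's barcode there, holding the scanner steady, squarely aimed at the middle of the barcode, for two seconds with its window about 7 cm from the label and without touching the bottle. Hang the scanner gently back in the stand as it was, and leave the other glassware and the dish where they are, with the bottle still standing on the pan.

Things in the scene. Friction and masses are not known exactly. Their poses are not given: they have to be found in the camera images.
- bottle: The bottle to book in: amber glass, the only one with a YELLOW screw cap. Round body 68 mm dia up to 84 mm above the foot, cone shoulder to a 28 mm neck (110 mm up), cap on top. 145 mm tall, 0.24 to 0.48 kg, loose. Origin: centre of its foot; z up; +x is the horizontal direction that the middle of its barcode faces. It starts in the tray with any yaw.
- bottle_cap (a point): Middle of the yellow cap, 133 mm above the foot on the bottle's axis: grip here from above. Cap 36 mm dia from 118 to 145 mm above the foot, with a 39 mm skirt at its lower edge.
- bottle_barcode (a point): Middle of the black barcode (40 mm wide round the bottle, 24 mm high, upright bars) on the bottle's cream label (52 mm high); on the surface, 35.5 mm from the bottle's axis, 46 mm above its foot. Same axes as bottle, so its +x is the label's outward normal.
- other_bottle: Bystander: an identical amber bottle (same sizes) with a BLACK cap, beside the first in the tray, 86 mm from axis to axis. Loose. Origin: centre of its foot.
- tray: Fixed low grey tray, 200 x 96 mm (x by y), floor 4 mm thick, walls 4 mm thick and 20 mm high, that holds the two bottles (one each side of its middle along its x axis). On the left or the right of the balance. Origin: centre of its underside.
- balance: Fixed white precision balance, 300 x 200 mm (x by y), housing top 70 mm above the bench. Black keypad and display at its -x end (towards the robot, give or take 0.2 rad), round pan at its +x end. Origin: centre of its underside.
- pan (a point): Centre of the top of the round steel balance pan: 130 mm dia, flat, rigid, 90 mm above the bench, 55 mm from the balance's origin along its +x. The balance housing ends 95 mm beyond it on the +x side and 100 mm on either y side. Same axes as balance.
- scanner: Cordless pistol scanner, 0.19 kg, loose. Grey head 96 long (x) x 54 wide (y) x 40 mm high, black nose; black handle 34 x 28 mm under it, reaching 88 mm below the head's underside and leaning about 10 mm back at its foot. Origin: middle of the head's underside; +x is the reading direction (out of the nose), z up. It starts hung in the stand, nose within 0.8 rad of world +x.
- scanner_window (a point): Middle of the red-lit reading window on the front face of the scanner's nose, 48 mm ahead of the origin and 20 mm above the head's underside. It reads straight along its +x. Same axes as scanner.
- scanner_grip (a point): Where to grip the scanner's head from above, across its 54 mm width: 4 mm behind its origin, 26 mm above the head's underside (14 mm below its top), in its middle plane. The front of the handle lies 6 mm ahead of the origin, its back 33 mm behind.
- stand: Fixed steel stand: two level round prongs along x (7 mm thick, 44 mm between axes, 37 mm free between, 72 mm long), held by a post at the +x end, open at the -x end and from above. The scanner's head rests on the prongs, handle hanging between them, nose over the post. Base 100 x 78 mm, 6 mm thick, open under the handle. Origin: centre of its underside.
- stand_saddle (a point): Midway between the prongs at the height of their tops, 118 mm above the bench: the scanner's origin lies here when hung home, its axes parallel to the stand's (same axes as stand). Lift the scanner 100 mm to bring its handle clear of the prongs.
- cylinder: Bystander: clear measuring cylinder, 28 mm dia, 232 mm tall, with blue round foot 60 mm dia and blue collar; tips easily. Loose. Origin: centre of its foot. It stands at one of three places round the pan: about 150 mm to the left, 150 mm to the right, or 175 mm beyond; the flask and dish have the others.
- flask: Bystander: clear conical flask, 64 mm dia foot, 24 mm neck, with cork 104 mm tall. Loose. Origin: centre of its foot.
- dish: Bystander: shallow aluminium dish, 68 mm dia, 12 mm high. Loose. The scanner can be held above it. Origin: centre of its foot.
Not all that is in view belongs to the job. Leave any blue or green look-alike of the scanner alone.

How it is judged (in metres and radians):
On the way, in this order (a step that is already met when the one before it is completed fails the run):
1. the yellow-capped bottle stands upright within 25 mm of the middle of the pan, let go and at rest (horizontal distance between bottle and pan below 0.025 m and z of bottle in the frame of pan between -0.004 and 0.004 m and angle between bottle's own z axis and vertical below 0.08 rad and linear speed of bottle below 0.02 m/s and contact force between the fingers and bottle below 0.1 N), for 0.3 s.
2. bottle on the pan, the held scanner steady for 1 s: barcode middle 40 to 110 mm ahead of the window and within 12 mm of its reading line, which is within 0.35 rad of square to the label (horizontal distance between bottle and pan below 0.025 m and z of bottle in the frame of pan between -0.004 and 0.004 m and angle between bottle's own z axis and vertical below 0.08 rad and x of bottle_barcode in the frame of scanner_window between 0.04 and 0.11 m and y of bottle_barcode in the frame of scanner_window between -0.012 and 0.012 m and z of bottle_barcode in the frame of scanner_window between -0.012 and 0.012 m and angle between the x axis of scanner and the x axis of bottle, either way round below 0.35 rad and x of scanner_window in the frame of bottle_barcode above 0.03 m and linear speed of scanner below 0.015 m/s and angular speed of scanner below 0.12 rad/s and contact force between the fingers and scanner above 1 N), for 1 s.
At the end, for the whole second after the job is handed in: The bottle stands upright and at rest on the pan, its axis within 25 mm of the pan's middle; the scanner hangs at rest in the stand, its origin within 15 mm of the saddle point, upright within 0.12 rad, nose over the post and in line with the prongs within 0.2 rad (horizontal distance between bottle and pan below 0.025 m and z of bottle in the frame of pan between -0.004 and 0.004 m and angle between bottle's own z axis and vertical below 0.08 rad and distance between scanner and stand_saddle below 0.015 m and angle between scanner's own z axis and vertical below 0.12 rad and x of scanner_window in the frame of stand_saddle above 0.03 m and angle between the x axis of scanner and the x axis of stand, either way round below 0.2 rad and linear speed of each of scanner, bottle below 0.02 m/s); the robot touches nothing.
It fails at once if the black-capped bottle, cylinder, flask or dish is shifted more than 20 mm or tipped more than 0.3 rad (distance of any of other_bottle, cylinder, flask, dish from where it was at the start of the episode above 0.02 m or angle between any of other_bottle, cylinder, flask, dish's own z axis and vertical above 0.3 rad).
It fails at once if the bottle is tipped more than 0.5 rad (angle between bottle's own z axis and vertical above 0.5 rad).
It fails at once if the bottle is set down hard on the balance (over 60 N) (contact force between bottle and balance above 60 N).
It fails at once if the scanner is let fall or driven hard into the stand (over 60 N) (contact force between scanner and stand above 60 N).
It fails at once if the scanner touches the bottle (contact force between scanner and bottle above 0.5 N).
It also fails if it takes over 72 s, if anything falls off the work surface, if the arm or the gripper's body presses on something with over 40 N, if the wrist force passes 120 N, or if a joint passes its speed limit or range.

## Working session

There is one attempt and no reset: what is moved stays moved. The work goes in short steps, Python scripts to look and compute and a tool call to move; the robot and the scene stay as the last step left them, time stands still between calls to the robot, and variables do not carry over. Pictures are saved under pics/ and viewed, about 8 in all and at most 12, crops included, and the job is handed in when it is done.

Besides the shell and the picture viewer there is one more tool, called as name(argument=value, ...), one argument or row to a line, values as JSON. carry_out: Moves the arm, as the interface text tells. Its arguments: {"type":"object","properties":{"steps":{"type":"array","items":{"type":"array"}},"gripper":{"type":"number"}},"required":["steps"]}

```bash
mkdir -p pics; ls
cat > m.py <<'E'
from station import r
import cv2, numpy as np
def look(c,f):
    im=r.capture(c); cv2.imwrite('pics/'+f,im[:,:,::-1]); return im
E
python3 - <<'E'
from m import *
a=look('scene','s.png')
for n in ['bottle','bottle_cap','bottle_barcode','other_bottle','tray','balance','pan','scanner','scanner_window','scanner_grip','stand','stand_saddle','cylinder','flask','dish']:
    print(n,[(np.round(d['centre'],3).tolist(),round(d['confidence'],2)) for d in r.place_of('scene',n)])
b=look('side','d.png')
for n in ['bottle_cap','bottle_barcode','other_bottle','tray','balance','pan','scanner','scanner_window','scanner_grip','stand','stand_saddle','cylinder','flask','dish']:
    print(n,[(np.round(d['centre'],3).tolist(),round(d['confidence'],2)) for d in r.place_of('side',n)])
cv2.imwrite('pics/both.png',cv2.resize(np.vstack([a,b])[:,:,::-1],None,fx=.78,fy=.78))
s=r.sense();print(s)
for c in ['scene','side','wrist']: print(c,np.round(r.calibration(c)['world_from_camera'],3).tolist(), np.round(r.calibration(c)['camera_matrix'],0).tolist())
E
```

```text
pics
bottle [([0.553, 0.35, 0.007], 0.91)]
bottle_cap [([0.553, 0.345, 0.135], 0.68)]
bottle_barcode [([0.561, 0.311, 0.049], 0.87)]
other_bottle [([0.465, 0.339, 0.007], 0.79)]
tray [([0.514, 0.34, 0.004], 0.65), ([0.466, 0.338, 0.008], 0.37)]
balance [([0.488, -0.025, 0.004], 0.74)]
pan [([0.542, -0.038, 0.091], 0.66)]
scanner [([0.46, -0.344, 0.118], 0.94), ([0.268, -0.395, 0.025], 0.84), ([0.469, -0.497, 0.026], 0.75), ([0.51, 0.34, 0.003], 0.68), ([0.634, -0.382, 0.025], 0.6)]
scanner_window [([0.415, -0.5, 0.036], 0.95), ([0.59, -0.419, 0.032], 0.9), ([0.494, -0.374, 0.139], 0.88), ([0.318, -0.387, 0.029], 0.88)]
scanner_grip [([0.615, -0.369, 0.032], 0.95), ([0.451, -0.343, 0.147], 0.76), ([0.278, -0.419, 0.026], 0.76), ([0.463, -0.473, 0.028], 0.63)]
stand [([0.456, -0.342, -0.0], 0.75)]
stand_saddle [([0.455, -0.344, 0.116], 0.62)]
cylinder [([0.61, 0.103, -0.001], 0.92), ([0.55, 0.348, 0.134], 0.51)]
flask [([0.591, -0.195, -0.0], 0.62), ([0.61, 0.105, -0.0], 0.55)]
dish [([0.724, -0.052, -0.001], 0.84)]
bottle_cap [([0.551, 0.347, 0.139], 0.72)]
bottle_barcode [([0.561, 0.
[... 1594 characters left out ...]
ist_force': array([0.29582316, 0.32200026, 0.14199098]), 'moment': array([-0.00704086, -0.00139585,  0.01798491]), 'gripper_width': 1.0002686527622782}
scene [[0.776, -0.442, 0.449, 0.998], [0.63, 0.559, -0.539, -0.672], [-0.013, 0.701, 0.713, 0.945], [0.0, 0.0, 0.0, 1.0]] [[350.0, 0.0, 250.0], [0.0, 350.0, 190.0], [0.0, 0.0, 1.0]]
side [[-0.909, 0.236, -0.343, 0.041], [-0.416, -0.481, 0.772, 0.961], [0.017, 0.845, 0.535, 0.807], [0.0, 0.0, 0.0, 1.0]] [[409.0, 0.0, 256.0], [0.0, 409.0, 195.0], [0.0, 0.0, 1.0]]
wrist [[-0.239, -0.941, -0.239, 0.084], [0.971, -0.231, -0.059, -0.623], [-0.0, -0.246, 0.969, 0.385], [0.0, 0.0, 0.0, 1.0]] [[335.0, 0.0, 250.0], [0.0, 335.0, 196.0], [0.0, 0.0, 1.0]]
```

View pics/both.png

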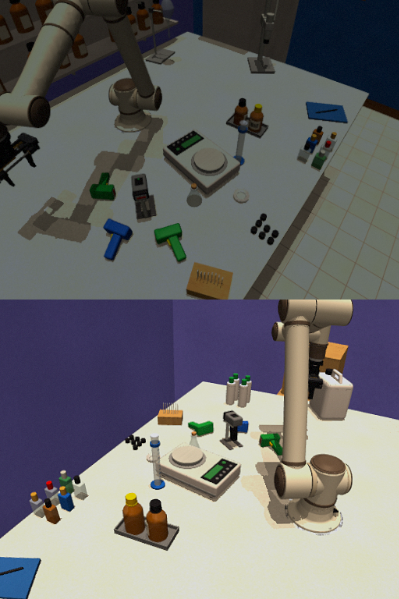

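carry_out(
  steps=[
    [[-59.3, 81.9, -4.7], 7],
    [[-59.3, 81.9, -4.7], 7],
    [[-59.3, 81.9, -4.7], 7],
    [[-59.3, 81.9, -4.7], 7],
    [[-59.3, 81.9, -4.7], 7],
    [[-59.3, 81.9, -4.7], 7],
    [[-59.3, 81.9, -4.7], 7],
    [[-59.3, 81.9, -4.7], 7],
    [[-59.3, 81.9, -4.7], 7],
    [[-59.3, 81.9, -4.7], 7],
    [[-59.3, 81.9, -4.7], 7],
    [[-59.3, 81.9, -4.7], 7],
    [[-59.3, 81.9, -4.7], 7],
    [[-59.3, 81.9, -4.7], 7],
    [[-59.3, 81.9, -4.7], 7],
    [[-59.3, 81.9, -4.7], 7],
    [[-59.3, 81.9, -4.7], 7],
    [[-59.3, 81.9, -4.7], 7],
    [[-59.3, 81.9, -4.7], 7],
    [[-59.3, 81.9, -4.7], 7],
  ],
  gripper=1,
)

```text
time_s: 3.55
tcp_pos: [0.5255, 0.3205, 0.2692]
ee_rot: [[-0.993, -0.119, 0.0], [-0.119, 0.993, 0.0], [-0.0, 0.0, -1.0]]
wrist_force: [1.0, 0.1, -0.0]
gripper_width: 0.998
```

```bash
cat >> m.py <<'E'
def pl(c,n,k=2):
    for d in r.place_of(c,n)[:k]: print(c,n,np.round(d['centre'],4).tolist(),round(d['confidence'],2))
def go(p,yang,lab=''):
    """tool shift (cm) and twist to put TCP at p with tool y axis at world angle yang (deg)"""
    s=r.sense(); R=s['ee_rot']; a=np.degrees(np.arctan2(R[1,1],R[0,1]))
    d=R.T@(np.array(p)-s['tcp_pos'])*100
    print(lab,'shift',np.round(d,2).tolist(),'twist',round((a-yang+180)%360-180,1),'yang',round(a,1),'j',np.round(s['joints'],0).tolist(),'tcp',np.round(s['tcp_pos'],4))
def ray(c,uv,z):
    """world point on plane z for pixel uv (best for given height)"""
    k=r.calibration(c);T=np.array(k['world_from_camera'])
    q=cv2.undistortPoints(np.array([[uv]],float),np.array(k['camera_matrix']),np.array(k['D']))[0,0]
    d=T[:3,:3]@np.array([q[0],-q[1],-1]);o=T[:3,3]
    return o+d*(z-o[2])/d[2]
E
python3 - <<'E'
from m import *
im=look('wrist','w1.png')
for n in ['bottle_cap','bottle','bottle_barcode','other_bottle']: pl('wrist',n)
hsv=cv2.cvtColor(im,cv2.COLOR_RGB2HSV)
m=cv2.inRange(hsv,(20,120,90),(35,255,255))
n,l,st,ce=cv2.connectedComponentsWithStats(m);i=1+np.argmax(st[1:,4]);print(st[i],ce[i],ray('wrist',ce[i],.147))
go((.552,.347,.12),97)
E
```

```text
wrist bottle_cap [0.5497, 0.3411, 0.1422] 0.83
wrist bottle [0.5527, 0.3423, 0.0025] 0.63
wrist bottle_barcode [0.5574, 0.313, 0.0538] 0.95
wrist other_bottle [0.4641, 0.3355, 0.0071] 0.94
[256 204  39  38 964] [274.29771784 222.42842324] [0.5510152  0.34357343 0.147     ]
 shift [-3.07, 2.54, 14.84] twist -0.2 yang 96.8 j [46.0, 19.0, 3.0, -0.0, -74.0, -130.0] tcp [0.5247 0.3183 0.2685]
```

View pics/w1.png

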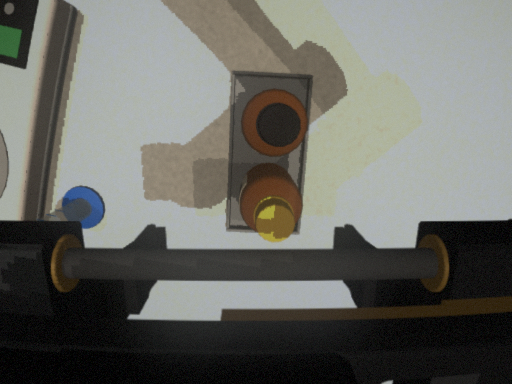

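carry_out(
  steps=[
    [[-2.9, 2.2, 0], 0],
    [[-2.9, 2.2, 4], 0],
    [[-2.9, 2.2, 8], 0],
    [[-2.9, 2.2, 11], 0],
    [[-2.9, 2.2, 13], 0],
    [[-2.9, 2.2, 14.2], 0],
    [[-2.9, 2.2, 15], 0],
    [[-2.9, 2.2, 15], 0],
    [[-2.9, 2.2, 15], 0],
  ],
)

```text
time_s: 4.7
tcp_pos: [0.5514, 0.3436, 0.1198]
ee_rot: [[-0.993, -0.119, 0.001], [-0.119, 0.993, 0.0], [-0.001, 0.0, -1.0]]
wrist_force: [-0.3, 0.4, 1.2]
gripper_width: 1.001
```

carry_out(
  steps=[
    [[0, 0, 0], 0],
    [[0, 0, 0], 0],
    [[0, 0, 0], 0],
    [[0, 0, 0], 0],
    [[0, 0, 0], 0],
    [[0, 0, 0], 0],
    [[0, 0, 0], 0],
  ],
  gripper=-1,
)

```text
time_s: 5.4
tcp_pos: [0.5514, 0.3438, 0.1198]
ee_rot: [[-0.993, -0.119, 0.001], [-0.119, 0.993, 0.001], [-0.001, 0.001, -1.0]]
wrist_force: [-0.4, 1.4, 0.5]
gripper_width: 0.446
```

carry_out(
  steps=[
    [[0, 0, -1], 0],
    [[0, 0, -3], 0],
    [[0, 0, -6], 0],
    [[0, 0, -10], 0],
    [[0, 0, -14], 0],
    [[0, 0, -18], 0],
    [[0, 0, -22], 0],
    [[0, 0, -25], 0],
    [[0, 0, -26], 0],
    [[0, 0, -26], 0],
  ],
)

```text
time_s: 6.4
tcp_pos: [0.5511, 0.3438, 0.3805]
ee_rot: [[-0.993, -0.119, 0.002], [-0.119, 0.993, 0.002], [-0.002, 0.002, -1.0]]
wrist_force: [-0.3, -0.3, -4.4]
gripper_width: 0.406
```

carry_out(
  steps=[
    [[0.2, -1, 0], -2],
    [[0.5, -3, 0], -5],
    [[1, -6, 0], -9],
    [[1.5, -9.5, 0], -13],
    [[2, -13, 0], -17],
    [[2.5, -16.5, 0], -21],
    [[3, -20, 0], -26],
    [[3.5, -23.5, 0], -31],
    [[4, -27, 0], -36],
    [[4.5, -30.5, 0], -41],
    [[5, -33.5, 0], -45],
    [[5.3, -35.8, 0], -48],
    [[5.5, -37.2, 0], -50],
    [[5.5, -37.7, 0], -50],
    [[5.5, -37.7, 0], -50],
    [[5.5, -37.7, 0], -50],
    [[5.5, -37.7, 0], -50],
  ],
)

```text
time_s: 8.1
tcp_pos: [0.5411, -0.0363, 0.379]
ee_rot: [[-0.547, -0.837, 0.001], [-0.837, 0.547, 0.003], [-0.003, 0.001, -1.0]]
wrist_force: [-0.1, 0.0, -4.2]
gripper_width: 0.406
```

Run:
```python
from m import *
print(r.sense()['gripper_width'])
im=look('wrist','w2.png')
for n in ['pan','cylinder','flask','dish']: pl('wrist',n,1)
look('side','d2.png')
for n in ['bottle_cap','bottle_barcode','bottle']: pl('side',n,1)
look('scene','s2.png')
for n in ['bottle_cap','bottle_barcode','bottle','pan']: pl('scene',n,1)
go((.5415,-.037,.206),147)
```

```text
0.4055670043915586
wrist pan [0.5454, -0.0391, 0.0876] 0.64
wrist flask [0.5901, -0.1935, -0.0008] 0.98
wrist dish [0.7297, -0.0531, 0.0002] 0.62
side bottle_cap [0.5406, -0.0348, 0.3957] 0.58
side bottle_barcode [0.5725, -0.0448, 0.3103] 0.9
side bottle [0.5418, -0.0379, 0.2633] 0.94
scene bottle_cap [0.5393, -0.0357, 0.3952] 0.95
scene bottle_barcode [0.5733, -0.05, 0.3072] 0.96
scene bottle [0.5433, -0.0361, 0.2633] 0.9
scene pan [0.5423, -0.0373, 0.0878] 0.57
 shift [0.02, -0.02, 17.36] twist -0.2 yang 146.8 j [13.0, 10.0, 6.0, -0.0, -86.0, -46.0] tcp [ 0.5412 -0.0371  0.3796]
```

View pics/w2.png

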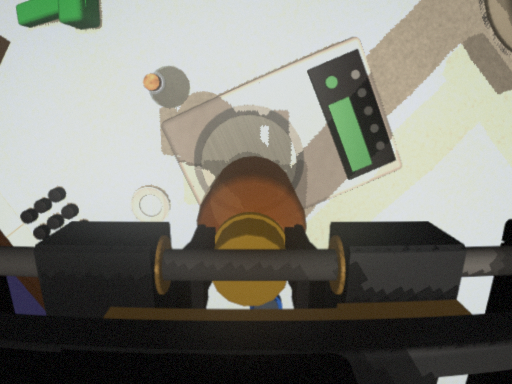

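carry_out(
  steps=[
    [[-0.1, -0.1, 1], 0],
    [[-0.1, -0.1, 3], 0],
    [[-0.1, -0.1, 6], 0],
    [[-0.1, -0.1, 9], 0],
    [[-0.1, -0.1, 12], 0],
    [[-0.1, -0.1, 14], 0],
    [[-0.1, -0.1, 15.5], 0],
    [[-0.1, -0.1, 16.2], 0],
    [[-0.1, -0.1, 16.6], 0],
    [[-0.1, -0.1, 16.7], 0],
    [[-0.1, -0.1, 16.8], 0],
    [[-0.1, -0.1, 16.9], 0],
    [[-0.1, -0.1, 16.9], 0],
  ],
)

```text
time_s: 10.1
tcp_pos: [0.543, -0.0364, 0.211]
ee_rot: [[-0.547, -0.837, 0.003], [-0.837, 0.547, 0.003], [-0.004, -0.001, -1.0]]
wrist_force: [-0.0, -0.5, -3.4]
gripper_width: 0.408
```

carry_out(
  steps=[
    [[0, 0, 0.1], 0],
    [[0, 0, 0.2], 0],
    [[0, 0, 0.3], 0],
  ],
)

```text
time_s: 10.4
tcp_pos: [0.543, -0.0364, 0.208]
ee_rot: [[-0.547, -0.837, 0.003], [-0.837, 0.547, 0.003], [-0.004, -0.001, -1.0]]
wrist_force: [0.2, 0.4, -4.1]
gripper_width: 0.408
```

carry_out(
  steps=[
    [[0, 0, 0.06], 0],
    [[0, 0, 0.12], 0],
    [[0, 0, 0.12], 0],
  ],
)

```text
time_s: 10.7
tcp_pos: [0.5432, -0.0363, 0.2074]
ee_rot: [[-0.547, -0.837, 0.003], [-0.837, 0.547, 0.003], [-0.004, -0.001, -1.0]]
wrist_force: [-2.4, 1.8, 0.5]
gripper_width: 0.405
```

carry_out(
  steps=[
    [[0, 0, 0.05], 0],
    [[0, 0, 0.1], 0],
    [[0, 0, 0.1], 0],
  ],
)

```text
time_s: 11.0
tcp_pos: [0.5434, -0.0362, 0.2074]
ee_rot: [[-0.547, -0.837, 0.005], [-0.837, 0.547, 0.003], [-0.005, -0.002, -1.0]]
wrist_force: [-2.2, 1.7, 5.3]
gripper_width: 0.405
```

carry_out(
  steps=[
    [[0, 0, -0.1], 0],
    [[0, 0, -0.1], 0],
    [[0, 0, -0.1], 0],
    [[0, 0, -0.1], 0],
    [[0, 0, -0.1], 0],
    [[0, 0, -0.1], 0],
    [[0, 0, -0.1], 0],
    [[0, 0, -0.1], 0],
    [[0, 0, -0.1], 0],
  ],
  gripper=1,
)

```text
time_s: 11.9
tcp_pos: [0.5434, -0.0362, 0.2084]
ee_rot: [[-0.547, -0.837, 0.005], [-0.837, 0.547, 0.003], [-0.005, -0.002, -1.0]]
wrist_force: [-0.0, 0.2, 0.4]
gripper_width: 0.991
```

carry_out(
  steps=[
    [[0, 0, -1], 0],
    [[0, 0, -3], 0],
    [[0, 0, -6], 0],
    [[0, 0, -9], 0],
    [[0, 0, -11], 0],
    [[0, 0, -12], 0],
    [[0, 0, -12], 0],
  ],
)

```text
time_s: 12.6
tcp_pos: [0.5434, -0.0365, 0.3301]
ee_rot: [[-0.547, -0.837, 0.008], [-0.837, 0.547, 0.003], [-0.007, -0.005, -1.0]]
wrist_force: [0.7, 0.7, -0.3]
gripper_width: 1.002
```

Run:
```python
from m import *
for c,k in (('side','d3.png'),('scene','s3.png'),('wrist','w3.png')):
  look(c,k)
  for n in ['bottle_cap','bottle_barcode','bottle','pan']: pl(c,n,1)
go((.43,-.32,.33),49)
```

```text
side bottle_cap [0.5425, -0.0311, 0.2239] 0.62
side bottle_barcode [0.5721, -0.0456, 0.139] 0.58
side bottle [0.5434, -0.0342, 0.0886] 0.61
side pan [0.5437, -0.0359, 0.0942] 0.69
scene bottle_cap [0.5434, -0.0321, 0.2203] 0.67
scene bottle_barcode [0.5762, -0.0475, 0.1335] 0.72
scene bottle [0.5438, -0.0312, 0.0913] 0.86
scene pan [0.5435, -0.0407, 0.0901] 0.88
wrist bottle_cap [0.5431, -0.0359, 0.2261] 0.82
wrist bottle_barcode [0.5725, -0.0444, 0.1336] 0.69
wrist bottle [0.5427, -0.0329, 0.09] 0.59
wrist pan [0.4911, -0.0242, -0.0014] 0.3
 shift [29.9, -6.06, -0.29] twist 97.8 yang 146.8 j [13.0, 11.0, -0.0, -0.0, -79.0, -46.0] tcp [ 0.5429 -0.0365  0.3284]
```

carry_out(
  steps=[
    [[31.2, -14.1, 0], 98],
    [[31.2, -14.1, 0], 98],
    [[31.2, -14.1, 0], 98],
    [[31.2, -14.1, 0], 98],
    [[31.2, -14.1, 0], 98],
    [[31.2, -14.1, 0], 98],
    [[31.2, -14.1, 0], 98],
    [[31.2, -14.1, 0], 98],
    [[31.2, -14.1, 0], 98],
    [[31.2, -14.1, 0], 98],
    [[31.2, -14.1, 0], 98],
    [[31.2, -14.1, 0], 98],
    [[31.2, -14.1, 0], 98],
    [[31.2, -14.1, 0], 98],
    [[31.2, -14.1, 0], 98],
    [[31.2, -14.1, 0], 98],
  ],
)

```text
time_s: 14.95
tcp_pos: [0.4902, -0.3748, 0.3273]
ee_rot: [[-0.753, 0.658, 0.005], [0.658, 0.753, 0.003], [-0.002, 0.005, -1.0]]
wrist_force: [-0.5, -0.6, -0.7]
gripper_width: 1.001
```

Run:
```python
from m import *
im=look('wrist','w4.png')
for n in ['scanner','scanner_window','scanner_grip','stand','stand_saddle']: pl('wrist',n,2)
c=r.cut_out('wrist','scanner')
for d in c[:2]:
  m=d['pixels'].astype(np.uint8); q=cv2.findContours(m,cv2.RETR_EXTERNAL,cv2.CHAIN_APPROX_NONE)[0]; q=max(q,key=cv2.contourArea)
  print(d['confidence'],m.sum(),cv2.minAreaRect(q))
  b=cv2.boxPoints(cv2.minAreaRect(q)); print(np.round([ray('wrist',p,.158)[:2] for p in b],4).tolist())
go((.45,-.34,.125),49)
```

```text
wrist scanner [0.4541, -0.3405, 0.1196] 0.89
wrist scanner [0.2711, -0.399, 0.0243] 0.83
wrist scanner_window [0.4916, -0.3724, 0.1338] 0.82
wrist scanner_window [0.4163, -0.4936, 0.0275] 0.71
wrist scanner_grip [0.2813, -0.4217, 0.0304] 0.93
wrist scanner_grip [0.6155, -0.3698, 0.0276] 0.78
0.9 5368 ((250.21775817871094, 130.0287628173828), (98.63977813720703, 56.62004089355469), 86.90594482421875)
[[0.4009, -0.3338], [0.4341, -0.2915], [0.5105, -0.3491], [0.4753, -0.3941]]
0.75 2716 ((305.9385070800781, 229.00772094726562), (42.66794967651367, 69.83155059814453), 82.87498474121094)
[[0.5299, -0.382], [0.5702, -0.322], [0.6118, -0.3462], [0.5699, -0.4085]]
 shift [5.35, -0.13, 20.21] twist -0.2 yang 48.8 j [-23.0, 18.0, 10.0, -0.0, -81.0, -109.0] tcp [ 0.4902 -0.3748  0.3272]
```

View pics/w4.png

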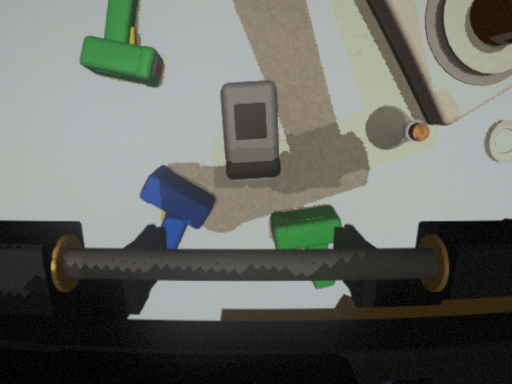

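carry_out(
  steps=[
    [[4, 0.2, 2], -1],
    [[5.1, 0.2, 5], -3],
    [[5.1, 0.2, 9], -3],
    [[5.1, 0.2, 12.5], -3],
    [[5.1, 0.2, 15.5], -3],
    [[5.1, 0.2, 17.5], -3],
    [[5.1, 0.2, 19], -3],
    [[5.1, 0.2, 20], -3],
    [[5.1, 0.2, 20.2], -3],
    [[5.1, 0.2, 20.2], -3],
    [[5.1, 0.2, 20.2], -3],
  ],
)

```text
time_s: 16.4
tcp_pos: [0.4547, -0.3395, 0.1262]
ee_rot: [[-0.786, 0.618, 0.006], [0.618, 0.786, 0.002], [-0.004, 0.005, -1.0]]
wrist_force: [-0.2, -0.3, -0.2]
gripper_width: 1.0
```

carry_out(
  steps=[
    [[0, 0, 0], 0],
    [[0, 0, 0], 0],
    [[0, 0, 0], 0],
    [[0, 0, 0], 0],
    [[0, 0, 0], 0],
    [[0, 0, 0], 0],
    [[0, 0, 0], 0],
  ],
  gripper=-1,
)

```text
time_s: 17.1
tcp_pos: [0.4546, -0.3396, 0.1262]
ee_rot: [[-0.786, 0.618, 0.006], [0.618, 0.786, 0.002], [-0.004, 0.005, -1.0]]
wrist_force: [-0.3, -0.1, 1.1]
gripper_width: 0.618
```

carry_out(
  steps=[
    [[0, 0, -0.5], 0],
    [[0, 0, -1.5], 0],
    [[0, 0, -3], 0],
    [[0, 0, -5], 0],
    [[0, 0, -7.5], 0],
    [[0, 0, -10], 0],
    [[0, 0, -12.5], 0],
    [[0, 0, -15], 0],
    [[0, 0, -16.5], 0],
    [[0, 0, -17], 0],
    [[0, 0, -17], 0],
  ],
)

```text
time_s: 18.2
tcp_pos: [0.4537, -0.3397, 0.2969]
ee_rot: [[-0.786, 0.618, 0.008], [0.618, 0.786, 0.002], [-0.005, 0.006, -1.0]]
wrist_force: [-0.0, 0.1, -2.3]
gripper_width: 0.618
```

carry_out(
  steps=[
    [[0, 0.5, 0], -3],
    [[-0.1, 1.5, 0], -8],
    [[-0.2, 3, 0], -15],
    [[-0.4, 4.5, 0], -23],
    [[-0.6, 6, 0], -31],
    [[-0.7, 7.5, 0], -39],
    [[-0.8, 9, 0], -47],
    [[-0.9, 10.5, 0], -55],
    [[-1, 12, 0], -63],
    [[-1.1, 13.5, 0], -71],
    [[-1.2, 15, 0], -79],
    [[-1.3, 16, 0], -87],
    [[-1.4, 16.7, 0], -94],
    [[-1.5, 17, 0], -98],
    [[-1.5, 17, 0], -100],
    [[-1.5, 17, 0], -100],
  ],
)

```text
time_s: 19.8
tcp_pos: [0.57, -0.2149, 0.2963]
ee_rot: [[-0.472, -0.882, 0.004], [-0.882, 0.472, 0.002], [-0.004, -0.003, -1.0]]
wrist_force: [-0.8, -0.7, -2.7]
gripper_width: 0.62
```

Run:
```python
from m import *
go((.6893,-.0906,.296),249)
look('scene','s4.png')
for n in ['scanner','scanner_window','scanner_grip','bottle_barcode']: pl('scene',n,1)
```

```text
shift [-16.59, -4.66, 0.11] twist -97.1 yang 151.9 j [-6.0, 18.0, 5.0, -0.0, -77.0, -23.0] tcp [ 0.57   -0.2149  0.2963]
scene scanner [0.4683, -0.4985, 0.0265] 0.88
scene scanner_window [0.5923, -0.422, 0.0292] 0.95
scene scanner_grip [0.4649, -0.4729, 0.0308] 0.94
scene bottle_barcode [0.5747, -0.0453, 0.1342] 0.73
```

carry_out(
  steps=[
    [[-0.5, -0.1, 0], -3],
    [[-1.5, -0.4, 0], -8],
    [[-3, -0.8, 0], -15],
    [[-4.5, -1.2, 0], -23],
    [[-6, -1.7, 0], -31],
    [[-7.5, -2.1, 0], -39],
    [[-9, -2.5, 0], -47],
    [[-10.5, -3, 0], -55],
    [[-12, -3.4, 0], -63],
    [[-13.5, -3.8, 0], -71],
    [[-15, -4.2, 0], -79],
    [[-16, -4.5, 0], -87],
    [[-16.6, -4.7, 0], -93],
    [[-16.6, -4.7, 0], -97],
    [[-16.6, -4.7, 0], -97],
    [[-16.6, -4.7, 0], -97],
    [[-16.6, -4.7, 0], -97],
  ],
)

```text
time_s: 21.75
tcp_pos: [0.6899, -0.0914, 0.2987]
ee_rot: [[0.932, -0.363, 0.007], [-0.363, -0.932, 0.002], [0.006, -0.004, -1.0]]
wrist_force: [-0.3, -0.3, -3.0]
gripper_width: 0.621
```

Run:
```python
from m import *
go((.6893,-.0906,.1242),249)
for c,k in (('side','d5.png'),('scene','s5.png')):
  look(c,k)
  for n in ['scanner','scanner_window','scanner_grip','bottle_barcode','bottle_cap']: pl(c,n,2)
```

```text
shift [-0.19, 0.02, 17.45] twist -0.3 yang -111.3 j [6.0, 27.0, 19.0, -0.0, -82.0, 63.0] tcp [ 0.6899 -0.0914  0.2987]
side scanner [0.6923, -0.0911, 0.2936] 0.97
side scanner [0.6373, -0.3853, 0.0259] 0.91
side scanner_window [0.6427, -0.0714, 0.3119] 0.89
side scanner_window [0.4164, -0.4988, 0.0312] 0.87
side scanner_grip [0.6153, -0.3741, 0.0326] 0.89
side scanner_grip [0.281, -0.4201, 0.0312] 0.84
side bottle_barcode [0.4533, -0.341, 0.0009] 0.29
side bottle_cap [0.5417, -0.0354, 0.2226] 0.58
scene scanner [0.6326, -0.3807, 0.0222] 0.78
scene scanner [0.2674, -0.3941, 0.0256] 0.74
scene scanner_window [0.5932, -0.4172, 0.0282] 0.96
scene scanner_window [0.4139, -0.503, 0.0321] 0.75
scene scanner_grip [0.2787, -0.4228, 0.0265] 0.98
scene scanner_grip [0.6152, -0.3667, 0.0324] 0.95
scene bottle_barcode [0.5733, -0.0455, 0.1354] 0.93
scene bottle_cap [0.5425, -0.03, 0.2216] 0.56
scene bottle_cap [0.5085, 0.3414, 0.0019] 0.27
```

carry_out(
  steps=[
    [[-0.1, 0, 1], 0],
    [[-0.1, 0, 3], 0],
    [[-0.1, 0, 6], 0],
    [[-0.1, 0, 9], 0],
    [[-0.1, 0, 12], 0],
    [[-0.1, 0, 14.5], 0],
    [[-0.1, 0, 16.3], 0],
    [[-0.1, 0, 17.2], 0],
    [[-0.1, 0, 17.4], 0],
    [[-0.1, 0, 17.4], 0],
  ],
)

```text
time_s: 23.35
tcp_pos: [0.6907, -0.0906, 0.125]
ee_rot: [[0.932, -0.361, 0.008], [-0.361, -0.933, 0.001], [0.007, -0.004, -1.0]]
wrist_force: [0.2, 0.6, -1.8]
gripper_width: 0.617
```

Run:
```python
from m import *
s=r.sense();print(s['tcp_pos'],s['wrist_force'])
a=look('side','d6.png');
for n in ['scanner','scanner_window','bottle_cap']: pl('side',n,1)
b=look('scene','s6.png')
for n in ['scanner_window','bottle_barcode']: pl('scene',n,3)
k=r.calibration('scene');T=np.linalg.inv(np.array(k['world_from_camera']))
p=T@np.array([.62,-.06,.14,1]);uv=cv2.projectPoints(np.array([[p[0],-p[1],-p[2]]]),np.zeros(3),np.zeros(3),np.array(k['camera_matrix']),np.array(k['D']))[0].ravel().astype(int)
k=r.calibration('side');T=np.linalg.inv(np.array(k['world_from_camera']))
p=T@np.array([.62,-.06,.14,1]);uw=cv2.projectPoints(np.array([[p[0],-p[1],-p[2]]]),np.zeros(3),np.zeros(3),np.array(k['camera_matrix']),np.array(k['D']))[0].ravel().astype(int)
print(uv,uw)
f=lambda im,c:cv2.resize(im[max(c[1]-75,0):c[1]+75,max(c[0]-65,0):c[0]+65],(390,450),interpolation=cv2.INTER_CUBIC)
cv2.imwrite('pics/c6.png',np.hstack([f(b,uv),f(a,uw)])[:,:,::-1])
```

```text
[ 0.69066988 -0.09062067  0.12502228] [ 0.18470165  0.58965085 -1.75547423]
side scanner [0.6895, -0.0892, 0.1186] 0.97
side scanner_window [0.3209, -0.3865, 0.029] 0.72
side bottle_cap [0.5388, -0.0321, 0.2223] 0.89
scene scanner_window [0.591, -0.4206, 0.0321] 0.74
scene scanner_window [0.4152, -0.4996, 0.0335] 0.62
scene scanner_window [0.6439, -0.0737, 0.1375] 0.61
scene bottle_barcode [0.5757, -0.046, 0.133] 0.57
scene bottle_barcode [0.6882, -0.0941, 0.1477] 0.35
[283 208] [222 175]
```

View pics/c6.png

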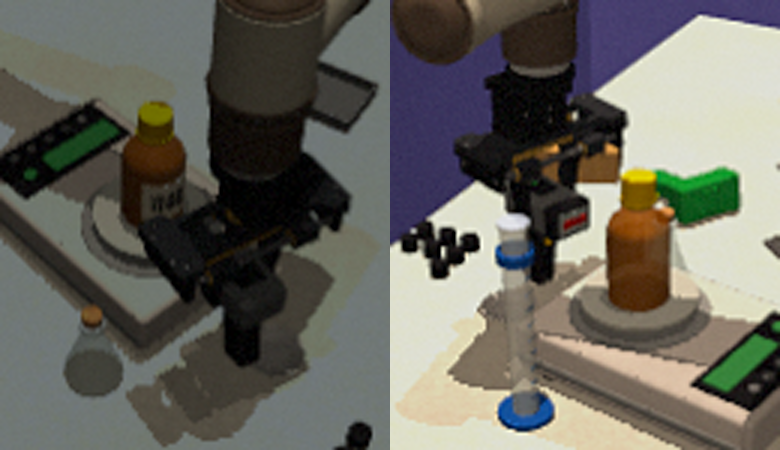

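carry_out(
  steps=[
    [[0, 0, 0], 0],
    [[0, 0, 0], 0],
    [[0, 0, 0], 0],
    [[0, 0, 0], 0],
    [[0, 0, 0], 0],
    [[0, 0, 0], 0],
    [[0, 0, 0], 0],
    [[0, 0, 0], 0],
    [[0, 0, 0], 0],
    [[0, 0, 0], 0],
    [[0, 0, 0], 0],
    [[0, 0, 0], 0],
    [[0, 0, 0], 0],
    [[0, 0, 0], 0],
    [[0, 0, 0], 0],
    [[0, 0, 0], 0],
    [[0, 0, 0], 0],
    [[0, 0, 0], 0],
    [[0, 0, 0], 0],
    [[0, 0, 0], 0],
  ],
)

```text
time_s: 25.7
tcp_pos: [0.6906, -0.0906, 0.1254]
ee_rot: [[0.932, -0.361, 0.008], [-0.361, -0.932, 0.002], [0.007, -0.005, -1.0]]
wrist_force: [-0.3, -0.6, -2.6]
gripper_width: 0.619
```

carry_out(
  steps=[
    [[0, 0, 0], 0],
    [[0, 0, 0], 0],
    [[0, 0, 0], 0],
    [[0, 0, 0], 0],
    [[0, 0, 0], 0],
    [[0, 0, 0], 0],
  ],
)

```text
time_s: 26.3
tcp_pos: [0.6906, -0.0906, 0.1254]
ee_rot: [[0.932, -0.361, 0.008], [-0.361, -0.932, 0.002], [0.007, -0.005, -1.0]]
wrist_force: [-0.9, 0.8, -1.9]
gripper_width: 0.618
```

carry_out(
  steps=[
    [[0, 0, -0.5], 0],
    [[0, 0, -1.5], 0],
    [[0, 0, -3], 0],
    [[0, 0, -5], 0],
    [[0, 0, -7.5], 0],
    [[0, 0, -10], 0],
    [[0, 0, -12.5], 0],
    [[0, 0, -15], 0],
    [[0, 0, -16.5], 0],
    [[0, 0, -17.2], 0],
    [[0, 0, -17.2], 0],
  ],
)

```text
time_s: 27.4
tcp_pos: [0.6895, -0.0909, 0.2992]
ee_rot: [[0.932, -0.361, 0.011], [-0.361, -0.932, 0.002], [0.01, -0.006, -1.0]]
wrist_force: [-0.2, -0.4, -2.5]
gripper_width: 0.614
```

carry_out(
  steps=[
    [[-0.2, 0.5, 0], 3],
    [[-0.6, 1.5, 0], 8],
    [[-1.2, 3, 0], 15],
    [[-1.8, 4.5, 0], 23],
    [[-2.5, 6, 0], 31],
    [[-3.1, 7.5, 0], 39],
    [[-3.8, 9, 0], 47],
    [[-4.4, 10.5, 0], 55],
    [[-5, 12, 0], 63],
    [[-5.6, 13.4, 0], 71],
    [[-6.1, 14.6, 0], 79],
    [[-6.5, 15.4, 0], 87],
    [[-6.7, 15.9, 0], 93],
    [[-6.7, 15.9, 0], 97],
    [[-6.7, 15.9, 0], 97],
  ],
)

```text
time_s: 28.9
tcp_pos: [0.5689, -0.215, 0.2964]
ee_rot: [[-0.473, -0.881, 0.009], [-0.881, 0.473, 0.003], [-0.006, -0.007, -1.0]]
wrist_force: [-0.1, 0.3, -1.3]
gripper_width: 0.621
```

Run:
```python
from m import *
go((.4546,-.3396,.296),51.8)
```

```text
shift [16.38, 4.18, -0.09] twist 100.0 yang 151.8 j [-6.0, 18.0, 5.0, -0.0, -77.0, -23.0] tcp [ 0.5689 -0.215   0.2964]
```

carry_out(
  steps=[
    [[0.5, 0.1, 0], 3],
    [[1.5, 0.4, 0], 8],
    [[3, 0.8, 0], 16],
    [[4.5, 1.2, 0], 24],
    [[6, 1.5, 0], 32],
    [[7.5, 1.9, 0], 40],
    [[9, 2.3, 0], 48],
    [[10.5, 2.7, 0], 56],
    [[12, 3.1, 0], 64],
    [[13.5, 3.4, 0], 72],
    [[14.8, 3.8, 0], 80],
    [[15.7, 4, 0], 88],
    [[16.2, 4.1, 0], 94],
    [[16.4, 4.2, 0], 98],
    [[16.4, 4.2, 0], 100],
    [[16.4, 4.2, 0], 100],
    [[16.4, 4.2, 0], 100],
  ],
)

```text
time_s: 30.6
tcp_pos: [0.4543, -0.3394, 0.2946]
ee_rot: [[-0.787, 0.617, 0.008], [0.617, 0.787, 0.003], [-0.005, 0.007, -1.0]]
wrist_force: [0.4, -0.6, -1.9]
gripper_width: 0.62
```

Run:
```python
from m import *
go((.4546,-.3396,.1262),51.8)
im=look('wrist','w7.png')
for n in ['scanner','scanner_window','stand','stand_saddle']: pl('wrist',n,1)
a=look('side','d7.png');
for n in ['scanner','stand','stand_saddle']: pl('side',n,1)
b=look('scene','s7.png')
for n in ['scanner','stand','stand_saddle']: pl('scene',n,1)
def f(im,c,w):
  k=r.calibration(w);T=np.linalg.inv(np.array(k['world_from_camera']))
  p=T@np.array([.456,-.342,.18,1]);c=cv2.projectPoints(np.array([[p[0],-p[1],-p[2]]]),np.zeros(3),np.zeros(3),np.array(k['camera_matrix']),np.array(k['D']))[0].ravel().astype(int)
  return cv2.resize(im[max(c[1]-75,0):c[1]+75,max(c[0]-65,0):c[0]+65],(390,450),interpolation=cv2.INTER_CUBIC)
cv2.imwrite('pics/c7.png',np.hstack([f(b,0,'scene'),f(a,0,'side')])[:,:,::-1])
```

```text
shift [0.05, -0.12, 16.84] twist 0.1 yang 51.9 j [-21.0, 14.0, -1.0, -0.0, -75.0, -107.0] tcp [ 0.4543 -0.3394  0.2946]
wrist scanner [0.469, -0.5012, 0.0254] 0.86
wrist scanner_window [0.3203, -0.3873, 0.0259] 0.93
wrist stand [0.4565, -0.344, 0.0024] 0.93
side scanner [0.4576, -0.3427, 0.2912] 0.81
side stand [0.4531, -0.3404, 0.0004] 0.74
side stand_saddle [0.4571, -0.3422, 0.1157] 0.72
scene scanner [0.7305, -0.0538, -0.0021] 0.74
scene stand [0.4571, -0.3396, 0.0032] 0.63
scene stand_saddle [0.4536, -0.3416, 0.1166] 0.6
```

View pics/c7.png

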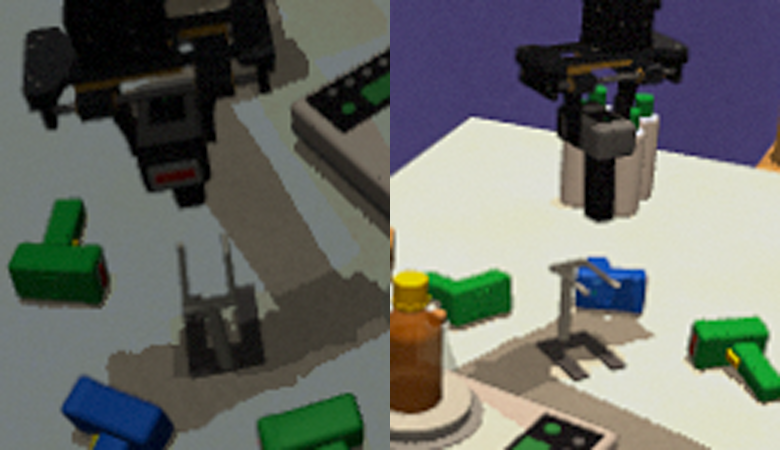

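carry_out(
  steps=[
    [[0, 0, 1], 0],
    [[0, 0, 3], 0],
    [[0, 0, 5], 0],
    [[0, 0, 7], 0],
    [[0, 0, 9], 0],
    [[0, 0, 11], 0],
    [[0, 0, 13], 0],
    [[0, 0, 14.5], 0],
    [[0, 0, 15.5], 0],
    [[0, 0, 16], 0],
    [[0, 0, 16.3], 0],
    [[0, 0, 16.5], 0],
    [[0, 0, 16.5], 0],
  ],
)

```text
time_s: 32.55
tcp_pos: [0.4561, -0.3393, 0.1305]
ee_rot: [[-0.786, 0.618, 0.01], [0.618, 0.786, 0.002], [-0.006, 0.008, -1.0]]
wrist_force: [-0.6, -0.1, -1.7]
gripper_width: 0.616
```

Run:
```python
from m import *
go((.4546,-.3396,.1262),51.8); print(r.sense()['wrist_force'])
```

```text
shift [0.1, -0.12, 0.42] twist 0.0 yang 51.8 j [-20.0, 21.0, -15.0, -0.0, -53.0, -107.0] tcp [ 0.4561 -0.3393  0.1305]
[-0.59891436 -0.08545556 -1.74731883]
```

carry_out(
  steps=[
    [[0.1, -0.1, 0.1], 0],
    [[0.1, -0.1, 0.2], 0],
    [[0.1, -0.1, 0.3], 0],
    [[0.1, -0.1, 0.35], 0],
    [[0.1, -0.1, 0.4], 0],
    [[0.1, -0.1, 0.42], 0],
    [[0.1, -0.1, 0.42], 0],
  ],
)

```text
time_s: 33.25
tcp_pos: [0.4548, -0.3395, 0.1263]
ee_rot: [[-0.786, 0.618, 0.01], [0.618, 0.786, 0.002], [-0.006, 0.008, -1.0]]
wrist_force: [0.3, 0.2, -2.5]
gripper_width: 0.617
```

carry_out(
  steps=[
    [[0, 0, 0.05], 0],
    [[0, 0, 0.1], 0],
    [[0, 0, 0.1], 0],
  ],
)

```text
time_s: 33.55
tcp_pos: [0.4548, -0.3395, 0.1262]
ee_rot: [[-0.786, 0.618, 0.01], [0.618, 0.786, 0.002], [-0.007, 0.008, -1.0]]
wrist_force: [-1.6, 2.1, 5.0]
gripper_width: 0.616
```

Contact; release and withdraw.

carry_out(
  steps=[
    [[0, 0, -0.05], 0],
    [[0, 0, -0.05], 0],
    [[0, 0, -0.05], 0],
    [[0, 0, -0.05], 0],
    [[0, 0, -0.05], 0],
    [[0, 0, -0.05], 0],
    [[0, 0, -0.05], 0],
    [[0, 0, -0.05], 0],
  ],
  gripper=1,
)

```text
time_s: 34.35
tcp_pos: [0.4548, -0.3395, 0.1267]
ee_rot: [[-0.786, 0.618, 0.01], [0.618, 0.786, 0.002], [-0.007, 0.007, -1.0]]
wrist_force: [0.2, -0.4, 0.0]
gripper_width: 0.997
```

carry_out(
  steps=[
    [[0, 0, -1], 0],
    [[0, 0, -3], 0],
    [[0, 0, -6], 0],
    [[0, 0, -10], 0],
    [[0, 0, -14], 0],
    [[0, 0, -18], 0],
    [[0, 0, -20], 0],
    [[0, 0, -20], 0],
    [[-4, 0, -20], 0],
    [[-6, 0, -20], 0],
    [[-6, 0, -20], 0],
    [[-6, 0, -20], 0],
  ],
)

```text
time_s: 35.55
tcp_pos: [0.4996, -0.3767, 0.3258]
ee_rot: [[-0.786, 0.618, 0.007], [0.618, 0.786, 0.003], [-0.004, 0.007, -1.0]]
wrist_force: [0.5, 0.0, 0.4]
gripper_width: 1.0
```

Run:
```python
from m import *
a=look('wrist','w8.png')
for n in ['scanner','scanner_window','stand_saddle']: pl('wrist',n,1)
b=look('side','d8.png')
for n in ['scanner','scanner_window','stand_saddle','bottle','pan','other_bottle','cylinder','flask','dish']: pl('side',n,1)
c=look('scene','s8.png')
for n in ['scanner','bottle','pan','other_bottle','cylinder','flask','dish']: pl('scene',n,1)
x=r.cut_out('wrist','scanner')[0]['pixels'].astype(np.uint8);q=max(cv2.findContours(x,0,1)[0],key=cv2.contourArea)
bx=cv2.boxPoints(cv2.minAreaRect(q)); print(np.round([ray('wrist',p,.158)[:2] for p in bx],4).tolist())
cv2.imwrite('pics/c8.png',cv2.resize(np.hstack([c[60:300,130:400],b[60:300,60:330]])[:,:,::-1],None,fx=1.45,fy=1.45))
```

```text
wrist scanner [0.2695, -0.3973, 0.0232] 0.89
wrist scanner_window [0.3193, -0.3891, 0.0281] 0.96
side scanner [0.4563, -0.3422, 0.1207] 0.88
side scanner_window [0.493, -0.3706, 0.1404] 0.94
side stand_saddle [0.5425, -0.0364, 0.0904] 0.66
side bottle [0.5436, -0.036, 0.0879] 0.81
side pan [0.5444, -0.0376, 0.0929] 0.96
side other_bottle [0.4705, 0.339, 0.0049] 0.95
side cylinder [0.6129, 0.1054, -0.001] 0.71
side flask [0.5873, -0.1911, -0.0026] 0.38
side dish [0.7299, -0.055, -0.0012] 0.39
scene scanner [0.4661, -0.4994, 0.0256] 0.95
scene bottle [0.5449, -0.0347, 0.0918] 0.92
scene pan [0.5413, -0.0384, 0.0882] 0.89
scene other_bottle [0.466, 0.3383, 0.0067] 0.67
scene cylinder [0.6106, 0.1036, -0.0013] 0.64
scene flask [0.5904, -0.1942, 0.0008] 0.93
scene dish [0.7265, -0.0541, -0.0018] 0.61
[[0.5325, -0.3847], [0.5738, -0.3238], [0.6174, -0.3494], [0.5742, -0.4127]]
```

View pics/c8.png

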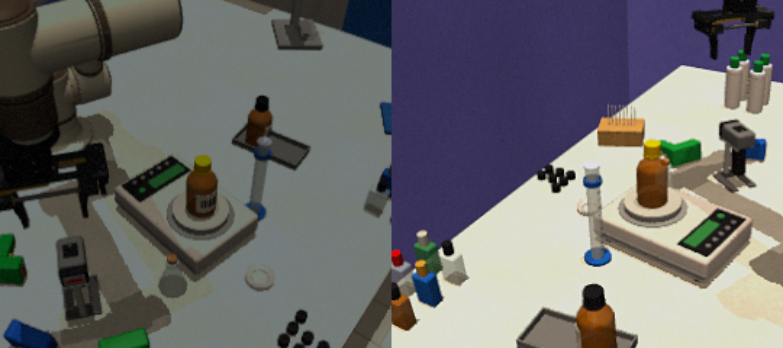

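```bash
python3 -c "
from station import r
print(r.finish_job())"
```

```text
the job is handed in; nothing more can be done
None
```

The job is handed in at about 36 s of the 72 s allowed. The bottle stands on the pan, its barcode was read, and the scanner hangs back in the stand. The hand-in gives no verdict, so these results are my own measurements.

- **Bottle:** The last pictures show it upright on the pan. The networks put it 2 to 5 mm from the pan's middle. The set-down and release stayed around 10 N.
- **Barcode read:** I held the scanner still for over 2.5 s. The window was about 7 cm from the label, the reading line about 1 mm off the barcode's middle, and the aim square to within an estimated 6°. I saw no contact with the bottle.
- **Scanner:** It went back to the pose where I gripped it, to within 1 mm. It hangs at about (0.456, -0.342, 0.12) with its nose over the post. Set-down was also light, around 7 N.
- **Other glassware and dish:** The black-capped bottle, cylinder, flask and dish all measure within about 5 mm of where they started, which is within the networks' error.

**Checks that failed:** In the final look, the wrist and scene networks reported look-alikes instead of the hung scanner. The side network's saddle point landed on the pan. The scanner's final pose therefore rests on the side camera, the gripper position at release, and the last picture.

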